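# Lock the green quarter-turn fastener into the dust extractor's cover

## Task

Close the dust extractor's cover: take the green quarter-turn fastener from the wooden rack, line its blade up with the empty green-framed slot in the cover and push it in until its flange sits flush. Then turn it a quarter turn, either way, so that it locks with its bar square across the slot, and let go. Leave the blue and red fasteners in the rack.

Things in the scene. Friction and masses are not known exactly. Their poses are not given: they have to be found in the camera images.
- green_fastener: Fastener, 0.1 kg: steel flange disc (52 mm across, 5 mm thick); on it an upright green finger bar 46 mm long, 14 thick, 5 to 38 mm above the flange underside; below it a 12 mm shank and, 18 to 28 mm down, a cross blade 52 x 12 mm parallel to the bar. Stands upright in one of the rack's 3 places. Origin: on the axis at the flange underside; z up, x along bar and blade (half turns alike).
- slot (a point): Empty green-framed slot, 64 mm (x) by 24 mm (y), in the 10 mm level cover of the white, fixed dust extractor. Blade fits with 6 mm to spare each side, within 13 degrees; below is 75 mm of hollow: the blade turns freely either way, no stop or spring. Origin: slot centre on the cover's top face, 100 mm above the table; z up. A grey-barred fastener is fixed 130 mm away towards +x.
- blue_fastener: Like the green one but with a blue bar; stays in the rack. The rack is a fixed wooden block 275 x 62 x 40 mm: flanges rest on its top 40 mm above the table, blades hang in slots with 3 mm play (lift 30 mm to clear). The three bars stand end to end in a row, 90 mm apart, so each can be pinched across its 14 mm from both sides.
- red_fastener: Like the green one but with a red bar; stays in the rack. Origin on the axis at the flange underside, x along the bar.
There are look-alikes about, which are no part of the job. Leave any orange look-alike of the green_fastener alone.

How it is judged (in metres and radians):
On the way:
1. the green fastener's blade has gone through the slot (z of green_fastener in the frame of slot below 0.008 m and horizontal distance between green_fastener and slot below 0.015 m), for 0.1 s.
At the end, for the whole second after the job is handed in: The green fastener is at rest in the slot: its axis within 15 mm of the slot's centre, flange underside within 4 mm of the cover, upright within 7 degrees, and its bar and blade at 60 to 90 degrees across the slot (a quarter turn in either direction, 30 degrees off at most) (horizontal distance between green_fastener and slot below 0.015 m and z of green_fastener in the frame of slot between -0.004 and 0.004 m and angle between green_fastener's own z axis and vertical below 0.12 rad and angle between the x axis of green_fastener and the x axis of slot, either way round above 1.05 rad and linear speed of green_fastener below 0.02 m/s and angular speed of green_fastener below 0.2 rad/s); the robot touches nothing.
It fails at once if the blue fastener is taken from its place (distance of blue_fastener from where it was at the start of the episode above 0.025 m).
It fails at once if the red fastener is taken from its place (distance of red_fastener from where it was at the start of the episode above 0.025 m).
It also fails if it takes over 38 s, if anything falls off the work surface, if the arm or the gripper's body presses on something with over 40 N, if the wrist force passes 120 N, or if a joint passes its speed limit or range.

## Robot

A 6-joint arm with a two-finger parallel gripper is mounted at the origin on the work surface. World frame = base frame: x ahead of the robot, y to its left, z up, the work surface at z = 0. Lengths are in mm, angles in rad, forces in N, time in s.
With the tool pointing down it reaches from about 350 to 975 mm from the base axis. Payload 7.1 kg.
Tool frame: the origin (TCP) lies midway between the tips of the shut fingers; the grasp point (between the pads) lies 19 mm behind it (ctrl.grip_depth is the distance from the TCP to the grasp point, in mm); z points along the fingers, y is the line along which they close (so a half turn about z gives the same grasp; the last joint's range is limited). The gripper opens to 88 mm and grips with 3 to 60 N. Pads are 20 mm wide; open, the fingers measure 115 mm over their backs; the gripper's body (75 mm by 178 mm) begins 61 mm behind the grasp point.
Start: joints at [1.221, 0.423, 1.63, -0, 1.089, -0.019], TCP at [202.968, 591.108, 222.675] pointing down, gripper open.
Joint ranges: [-3, 3], [-0.9, 2.11], [0.09, 2.58], [-1.31, 4.45], [0.11, 2.69], [-2.54, 2.54]. Speed limits (rad/s): [2.39, 2.39, 3.01, 3.14, 3.14, 3.14].

## Interface

Orientations are given as a rotation vector (axis times angle).
In Python, from workcell import get_obs, vision, ctrl gives the robot as it stands.
- The arm moves only by the tool step_arm, never from a script. Its argument "plan" is a list of rows, each a list of 7 numbers: the opening, from -1 (shut) to 1 (fully open), then the shift along the tool's x, y, z as a fraction of full scale, then the turn, a rotation vector about the tool's x, y, z as a fraction of full scale. In form: [[fingers, dx, dy, dz, wx, wy, wz], ...]. A call has 1 to 20 rows; each row shifts and turns the commanded pose from where the row before left it, along the tool's axes as they then stand; what a row does not reach is not made up. Full scale, the value 1, is 50 mm for a shift and 0.12 rad for a turn. A row lasts 1/8 s, in which the tool goes at most 62.5 mm and 10.7 degrees, less where a joint would pass 70% of its speed; a pose out of reach is approached as far as the arm can. A call with a number of a shift or a turn outside -1 to 1 is refused whole. A call with a gripper value outside its range is refused whole. The fingers move at their own pace and stop on an object; the grip force is fixed at half the most. Time passes only in rows, so rows that do not move let the fingers close. It gives the time, the measured TCP pose, the force, the opening and the grip force at its end, in the units of the state.
- get_obs(): the state, without advancing time (a new reading comes with each control period).
- vision.get_image(name): name is "scene" or "top" or "wrist"; returns a dict with "pixels" (384x512x3 uint8, red, green, blue), "depth" (384x512 float32, mm along the optical axis (not along the pixel's ray), 0 where there is no reading), "fx", "fy", "cx", "cy" (pixels), "T" (4x4, takes a point from camera to world coordinates); the wrist camera has in their place "T_tool_cam" (4x4, takes a point from camera to tool coordinates, whose origin is the TCP and whose axes are the flange's). Camera axes: x right, y down, z forward; pixel columns grow to the right and rows downward; lengths in mm; the calibration is good to about 2 mm. A picture is of the moment at which its call begins: read the wrist's pose just before it.
- ctrl.close_job(): hands the job in; it is judged then, once.
The state is a dict: "t": time; "qpos": joint angles; "qvel": joint speeds; "joint_torque": joint torques, N m; "ee_pos": TCP position; "orientation": TCP orientation; "ft_force": force on the tool from outside, world axes, zero at the start; "moment": the same for the moment, N m; "width": finger opening in mm; "grasp_force": force on a finger pad.
Only numpy, scipy, OpenCV 4.12 (cv2) and the standard library are available. Lean on these libraries where they do the work, as an engineer would, in place of code of your own. Each camera call takes 0.05 s, during which the arm holds its last target. There are 200 camera calls.

## Working session

There is one attempt and no reset: what is moved stays moved. The work goes in short steps, Python scripts to look and compute and a tool call to move; the robot and the scene stay as the last step left them, time stands still between calls to the robot, and variables do not carry over. Pictures are saved under pics/ and viewed, at most 10 in all, crops included, and the job is handed in when it is done.

Besides the shell and the picture viewer there is one more tool, called after "Emit:" by a JSON object that holds its "op" and its "data". step_arm: Moves the arm, as the interface text tells. Its arguments: {"type":"object","properties":{"plan":{"type":"array","items":{"type":"array","items":{"type":"number","minimum":-1,"maximum":1}}}},"required":["plan"]}

```bash
mkdir -p pics; ls
cat > h.py <<'E'
import numpy as np, cv2
from workcell import get_obs, vision, ctrl
from scipy.spatial.transform import Rotation as R
def toolT():
    o=get_obs();T=np.eye(4);T[:3,:3]=R.from_rotvec(o["orientation"]).as_matrix();T[:3,3]=o["ee_pos"];return T
def grab(n):
    T=toolT() if n=="wrist" else None
    im=vision.get_image(n)
    if n=="wrist": im["T"]=T@im["T_tool_cam"]
    return im
def ray(im,u,v):
    d=im["T"][:3,:3]@np.array([(u-im["cx"])/im["fx"],(v-im["cy"])/im["fy"],1.]);return im["T"][:3,3],d
def plane(im,u,v,z):
    o,d=ray(im,u,v);return o+d*(z-o[2])/d[2]
def dpt(im,u,v):
    o,d=ray(im,u,v);return o+d*im["depth"][int(v),int(u)]
def tri(a,b):
    A=[];y=[]
    for o,d in (a,b):
        d=d/np.linalg.norm(d);P=np.eye(3)-np.outer(d,d);A.append(P);y.append(P@o)
    return np.linalg.lstsq(np.vstack(A),np.hstack(y),rcond=None)[0]
def save(im,f): cv2.imwrite("pics/"+f,im["pixels"][:,:,::-1])
E
python3 - <<'E'
from h import *
a=grab("scene");b=grab("top")
cv2.imwrite("pics/a.png",cv2.resize(a["pixels"][:,:,::-1],None,fx=1.5,fy=1.5));cv2.imwrite("pics/b.png",cv2.resize(b["pixels"][:,:,::-1],None,fx=1.5,fy=1.5))
for i in(a,b):print(i["T"].round(2),i["fx"],i["cx"],i["cy"])
E
```

```text
pics
[[-4.30000e-01  6.20000e-01 -6.60000e-01  1.09138e+03]
 [ 9.00000e-01  3.00000e-01 -3.10000e-01  3.03160e+02]
 [ 0.00000e+00 -7.30000e-01 -6.90000e-01  6.75600e+02]
 [ 0.00000e+00  0.00000e+00  0.00000e+00  1.00000e+00]] 388.24838997411206 254.54906886857108 185.20138719094214
[[-1.00000e-02 -9.90000e-01  1.30000e-01  3.83170e+02]
 [-1.00000e+00  1.00000e-02 -1.00000e-02  4.11400e+01]
 [ 1.00000e-02 -1.30000e-01 -9.90000e-01  1.04281e+03]
 [ 0.00000e+00  0.00000e+00  0.00000e+00  1.00000e+00]] 416.8301585269607 257.1790281928417 191.25736080738824
```

View pics/a.png

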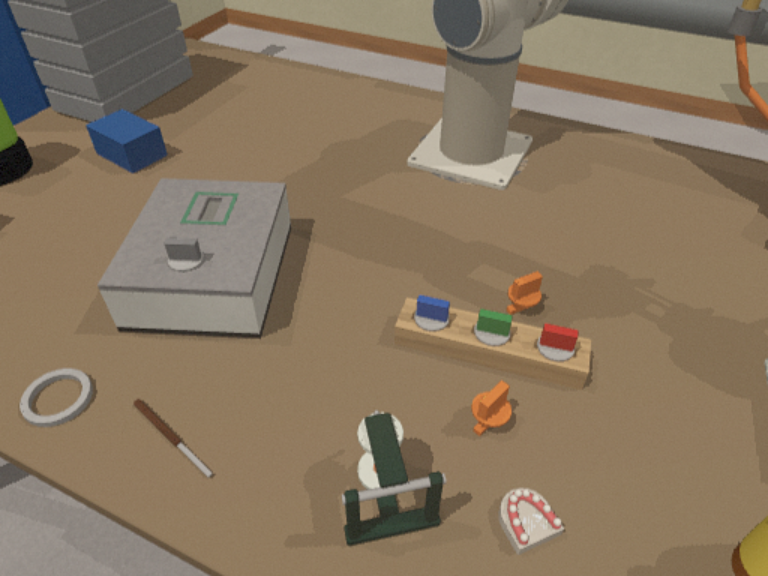

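View pics/b.png

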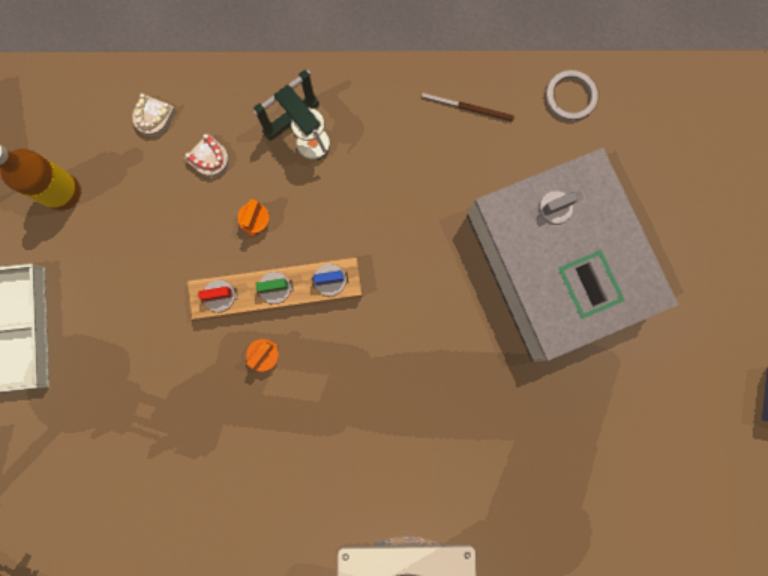

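The scene view (scaled 1.5x) shows the rack's green bar at (494,322) and the green-framed slot at (210,208). In the top view (also 1.5x) they are at (272,286) and (591,284). The two orange look-alikes stand off the rack.

```bash
cat >> h.py <<'E'
def mask(im,lo=(45,70,40),hi=(90,255,255)):
    return cv2.inRange(cv2.cvtColor(im["pixels"],cv2.COLOR_RGB2HSV),lo,hi)
def blobs(im,mn=25,**k):
    m=mask(im,**k);c,_=cv2.findContours(m,cv2.RETR_EXTERNAL,cv2.CHAIN_APPROX_NONE)
    return [x for x in c if len(x)>=mn]
E
python3 - <<'E'
from h import *
a=grab("scene");b=grab("top")
def near(im,p):
    c=min(blobs(im,15),key=lambda c:np.hypot(*(np.array(cv2.minAreaRect(c)[0])-p)));return c
pts={}
for n,pa,pb in(("bar",(329,215),(181,191)),("slot",(140,139),(394,189))):
    ca,cb=near(a,pa),near(b,pb)
    ra,rb=cv2.minAreaRect(ca),cv2.minAreaRect(cb)
    print(n,ra,rb)
    P=tri(ray(a,*ra[0]),ray(b,*rb[0]));print("tri",P.round(1))
    z={"bar":78,"slot":100}[n]
    for im,r in((a,ra),(b,rb)):
        q=np.array([plane(im,*p,z) for p in cv2.boxPoints(r)])
        e=[q[1]-q[0],q[2]-q[1]]
        print(" plane ctr",q.mean(0).round(1),"edges",[(round(np.hypot(*x[:2]),1),round(np.degrees(np.arctan2(x[1],x[0])),1)) for x in e])
# frame corners by approx in both views
    if n=="slot":
        for im,c in((a,ca),(b,cb)):
            k=cv2.approxPolyDP(cv2.convexHull(c),4,True)[:,0];print(k.tolist(),np.array([plane(im,*p,100) for p in k]).round(1).tolist())
    print("depth",[dpt(b,*rb[0]).round(1)], dpt(a,*ra[0]).round(1))
# plate depth beside slot
print(dpt(b,394-22,189).round(1))
o=get_obs();print(o["ee_pos"],toolT().round(2))
print(vision.get_image("wrist")["T_tool_cam"].round(2))
E
```

```text
bar ((329.0, 214.49998474121094), (21.860870361328125, 13.68923568725586), 12.094758033752441) ((180.84999084472656, 189.4499969482422), (5.939697265625, 20.223257064819336), 81.8698959350586)
tri [521.5 208.2  66.1]
 plane ctr [532.4 209.7  78. ] edges [(np.float64(39.4), np.float64(-170.0)), (np.float64(45.3), np.float64(98.6))]
 plane ctr [519.8 206.3  78. ] edges [(np.float64(47.0), np.float64(-82.2)), (np.float64(14.0), np.float64(-171.4))]
depth [array([520.1, 206.7,  75.7])] [526.6 208.8  71.5]
slot ((138.5, 148.0), (13.0, 0.0), 180.0) ((393.86083984375, 189.10543823242188), (37.574676513671875, 30.870328903198242), 65.3764419555664)
tri [ 516.8 -294.2   70.9]
 plane ctr [ 544.3 -264.5  100. ] edges [(np.float64(0.0), np.float64(0.0)), (np.float64(31.1), np.float64(-64.3))]
 plane ctr [ 513.5 -284.9  100. ] edges [(np.float64(72.8), np.float64(-66.0)), (np.float64(85.7), np.float64(-158.5))]
[[145, 148], [132, 148]] [[537.5, -250.5, 100.0], [551.1, -278.5, 100.0]]
[[400, 167], [415, 200], [387, 211], [373, 178]] [[564.7, -302.0, 100.0], [487.7, -332.1, 100.0], [463.1, -266.5, 100.0], [539.5, -238.1, 100.0]]
depth [array([ 525.3, -315.1,   12.8])] [ 544.7 -264.1  100.4]
[ 513.9 -234.7   99.9]
[202.86137009 590.79482043 222.18032274] [[-9.5000e-01  3.2000e-01 -0.0000e+00  2.0286e+02]
 [ 3.2000e-01  9.5000e-01 -0.0000e+00  5.9079e+02]
 [ 0.0000e+00 -0.0000e+00 -1.0000e+00  2.2218e+02]
 [ 0.0000e+00  0.0000e+00  0.0000e+00  1.0000e+00]]
[[  -0.     -0.96   -0.29   78.99]
 [   1.     -0.      0.      0.34]
 [  -0.     -0.29    0.96 -162.41]
 [   0.      0.      0.      1.  ]]
```

Emit:
{"op": "step_arm", "data": {"plan": [[1,-0.85,-0.52,0,0,0,0],[1,-0.85,-0.52,0,0,0,0],[1,-0.85,-0.52,0,0,0,0],[1,-0.85,-0.52,0,0,0,0],[1,-0.85,-0.52,0,0,0,0],[1,-0.85,-0.52,0,0,0,0],[1,-0.85,-0.52,0,0,0,0],[1,-0.85,-0.52,0,0,0,0],[1,-0.85,-0.52,0,0,0,0],[1,-0.85,-0.52,0,0,0,0]]}}

```text
t: 1.5
ee_pos: [521.4, 205.8, 222.8]
orientation: [0.517, 3.099, 0.0]
ft_force: [-0.1, 1.2, -0.1]
width: 88.0
grasp_force: 0.0
```

Emit:
{"op": "step_arm", "data": {"plan": [[1,0,0,0,0,0,0.92],[1,0,0,0,0,0,0.92],[1,0,0,0,0,0,0.92],[1,0,0,0,0,0,0.92],[1,0,0,0,0,0,0.92],[1,0,0,0,0,0,0.92],[1,0,0,0,0,0,0.92],[1,0,0,0,0,0,0.92],[1,0,0,0,0,0,0.92],[1,0,0,0,0,0,0.92],[1,0,0,0,0,0,0]]}}

```text
t: 2.88
ee_pos: [520.4, 207.1, 222.6]
orientation: [-2.064, -2.368, 0.0]
ft_force: [-0.2, 0.6, 0.5]
width: 88.0
grasp_force: 0.0
```

```bash
cat > look.py <<'E'
from h import *
w=grab("wrist");T=toolT();print(T.round(3),get_obs()["t"],get_obs()["qpos"])
save(w,"w1.png")
for c in blobs(w,20):
    r=cv2.minAreaRect(c);q=np.array([plane(w,*p,78) for p in cv2.boxPoints(r)])
    print(r,dpt(w,*np.clip(r[0],0,380)).round(1),q.mean(0).round(1),[(round(np.hypot(*x[:2]),1),round(np.degrees(np.arctan2(x[1],x[0])),1)) for x in(q[1]-q[0],q[2]-q[1])])
E
python3 look.py
```

```text
[[-1.38000e-01  9.90000e-01 -0.00000e+00  5.20421e+02]
 [ 9.90000e-01  1.38000e-01 -0.00000e+00  2.07143e+02]
 [-0.00000e+00 -0.00000e+00 -1.00000e+00  2.22643e+02]
 [ 0.00000e+00  0.00000e+00  0.00000e+00  1.00000e+00]] 2.925 [3.57557804e-01 3.28630630e-01 1.77501170e+00 5.06305694e-06
 1.03808391e+00 2.19312455e-01]
((507.4482727050781, 279.62066650390625), (3.713906764984131, 8.541985511779785), 68.19859313964844) [567.8 224.9 269.9] [792.6 140.5  78. ] [(np.float64(8.1), np.float64(34.3)), (np.float64(4.6), np.float64(-52.4))]
((485.1000671386719, 224.70001220703125), (11.180339813232422, 12.969193458557129), 63.43495178222656) [684.6 155.2   0.8] [750.2 195.2  78. ] [(np.float64(11.6), np.float64(38.6)), (np.float64(12.4), np.float64(-48.4))]
((504.81036376953125, 207.27584838867188), (37.51045608520508, 16.155494689941406), 68.19859313964844) [6.795e+02 1.768e+02 1.000e-01] [763.1 214.7  78. ] [(np.float64(14.1), np.float64(32.2)), (np.float64(40.6), np.float64(-51.3))]
((250.7834014892578, 176.56927490234375), (51.16252517700195, 14.711568832397461), 88.21009063720703) [519.3 212.1  78.5] [519.4 211.5  78. ] [(np.float64(13.3), np.float64(9.6)), (np.float64(48.7), np.float64(-80.2))]
```

View pics/w1.png

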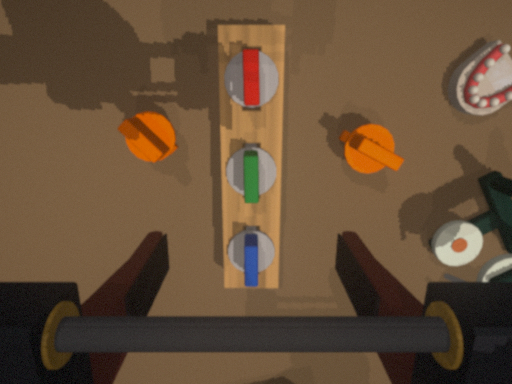

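The wrist view shows the green bar at (251,177), between red (251,78) and blue (251,258) and aligned with the fingers. Next I triangulate its height.

Run:
```python
from h import *
w=grab("wrist");b=grab("top")
P=tri(ray(w,250.8,177.6),ray(b,180.85,189.45));print("tri",P.round(1))
hsv=cv2.cvtColor(w["pixels"],cv2.COLOR_RGB2HSV);print(hsv[145:208:3,251].tolist())
# flange discs: grey low-sat
m=cv2.inRange(hsv,(0,0,100),(180,45,255));c,_=cv2.findContours(m,cv2.RETR_EXTERNAL,cv2.CHAIN_APPROX_NONE)
x=[p for p in c if len(p)>25 and 215<p[:,0,0].mean()<285 and 140<p[:,0,1].mean()<210]
if x:
    h=np.vstack(x);(u,v),r=cv2.minEnclosingCircle(h);print(u,v,r,plane(w,u,v,45).round(1))
```

```text
tri [520.5 208.3  67.5]
[[14, 47, 93], [11, 39, 111], [44, 96, 74], [46, 122, 73], [60, 131, 117], [61, 143, 128], [60, 145, 125], [60, 142, 126], [60, 140, 129], [60, 143, 127], [60, 142, 124], [61, 139, 128], [61, 139, 127], [62, 148, 126], [59, 139, 127], [60, 134, 129], [62, 142, 129], [60, 135, 128], [60, 141, 128], [46, 128, 120], [16, 138, 164]]
250.84083557128906 170.4871368408203 24.582246780395508 [519.5 210.4  45. ]
```

Emit:
{"op": "step_arm", "data": {"plan": [[1,0.04,-0.02,0.6,0,0,0.05],[1,0,0,0.6,0,0,0],[1,0,0,0.6,0,0,0],[1,0,0,0.6,0,0,0],[1,0,0,0.5,0,0,0],[1,0,0,0.3,0,0,0],[1,0,0,0.25,0,0,0],[1,0,0,0,0,0,0],[-1,0,0,0,0,0,0],[-1,0,0,0,0,0,0],[-1,0,0,0,0,0,0],[-1,0,0,0,0,0,0],[-1,0,0,0,0,0,0],[-1,0,0,0,0,0,0],[-1,0,0,0,0,0,0],[-1,0,0,0,0,0,0]]}}

```text
t: 5.03
ee_pos: [519.2, 209.0, 50.1]
orientation: [-2.072, -2.361, 0.0]
ft_force: [-1.4, -0.1, 0.5]
width: 13.9
grasp_force: 30.0
```

Emit:
{"op": "step_arm", "data": {"plan": [[-1,0,0,-0.2,0,0,0],[-1,0,0,-0.4,0,0,0],[-1,0,0,-0.6,0,0,0],[-1,0,0,-0.6,0,0,0],[-1,0,0,-0.6,0,0,0],[-1,0,0,-0.6,0,0,0],[-1,-0.3,-0.1,0,0,0,0],[-1,-0.85,-0.25,0,0,0,0],[-1,-0.85,-0.25,0,0,0,0],[-1,-0.85,-0.25,0,0,0,0],[-1,-0.85,-0.25,0,0,0,0],[-1,-0.85,-0.25,0,0,0,0],[-1,-0.85,-0.25,0,0,0,0],[-1,-0.85,-0.25,0,0,0,0],[-1,-0.85,-0.25,0,0,0,0],[-1,-0.85,-0.25,0,0,0,0],[-1,-0.85,-0.25,0,0,0,0],[-1,-0.85,-0.2,0,0,0,0],[-1,-0.4,0,0,0,0,0]]}}

```text
t: 7.4
ee_pos: [443.8, -309.1, 199.0]
orientation: [-2.074, -2.357, 0.001]
ft_force: [-0.4, 0.3, -1.4]
width: 13.5
grasp_force: 30.0
```

Emit:
{"op": "step_arm", "data": {"plan": [[-1,0,0,0,0,0,0.5],[-1,0,0,0,0,0,0.9],[-1,0,0,0,0,0,0.9],[-1,0,0,0,0,0,0.9],[-1,0,0,0,0,0,0.9],[-1,0,0,0,0,0,0.9],[-1,0,0,0,0,0,0.9],[-1,0,0,0,0,0,0.9],[-1,0,0,0,0,0,0.9],[-1,0,0,0,0,0,0.9],[-1,0,0,0,0,0,0.9],[-1,0,0,0,0,0,0.9],[-1,0,0,0,0,0,0.8],[-1,0,0,0,0,0,0],[-1,0,0,0,0,0,0]]}}

```text
t: 9.28
ee_pos: [445.3, -307.0, 199.8]
orientation: [-3.09, -0.561, 0.001]
ft_force: [0.0, -0.2, -0.2]
width: 13.7
grasp_force: 30.0
```

```bash
sed -i 's/w1.png/w2.png/' look.py; python3 look.py
```

```text
[[ 9.36000e-01  3.51000e-01 -0.00000e+00  4.45372e+02]
 [ 3.51000e-01 -9.36000e-01  0.00000e+00 -3.07113e+02]
 [-0.00000e+00 -0.00000e+00 -1.00000e+00  1.99910e+02]
 [ 0.00000e+00  0.00000e+00  0.00000e+00  1.00000e+00]] 9.325 [-6.25704923e-01  3.30064043e-01  1.83455495e+00  3.76073370e-05
  9.77507108e-01  5.86613970e-01]
((251.5, 262.5), (107.0, 33.0), 90.0) [ 453.6 -303.5  228.5] [ 375.9 -332.2   78. ] [(np.float64(29.1), np.float64(-69.5)), (np.float64(110.5), np.float64(-158.7))]
((256.0156555175781, 100.82148742675781), (119.13337707519531, 103.153076171875), 88.4306411743164) [ 514.  -285.2   12.1] [ 513.1 -284.9   78. ] [(np.float64(79.1), np.float64(-68.1)), (np.float64(92.6), np.float64(-155.2))]
```

View pics/w2.png

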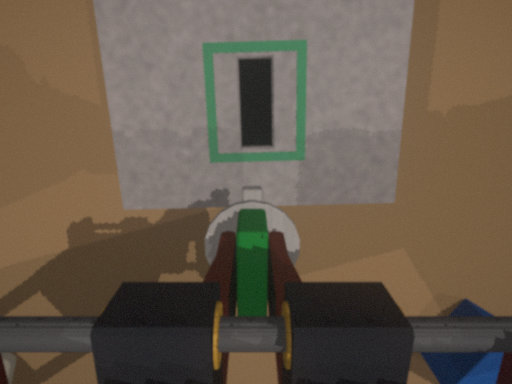

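The slot is at (255,103) and the held fastener's flange at about (252,243), with the bar and slot nearly parallel.

Run:
```python
from h import *
w=grab("wrist");T=toolT();Ti=np.linalg.inv(T)
tl=lambda p:(Ti@np.append(p,1))[:3].round(1)
hsv=cv2.cvtColor(w["pixels"],cv2.COLOR_RGB2HSV)
c=max([c for c in blobs(w,50) if c[:,0,1].mean()<180],key=len)
k=cv2.approxPolyDP(cv2.convexHull(c),6,True)[:,0]
q=np.array([plane(w,*p,100) for p in k]);print("frame",k.tolist(),q.mean(0).round(1))
e=np.diff(np.vstack([q,q[:1]]),axis=0);print([(round(np.hypot(*x[:2]),1),round(np.degrees(np.arctan2(x[1],x[0])),1)) for x in e])
d=cv2.inRange(w["pixels"],(0,0,0),(70,70,70));d[:, :220]=0;d[:,295:]=0;d[165:]=0;d[:45]=0
r=cv2.minAreaRect(cv2.findNonZero(d));q2=np.array([plane(w,*p,100) for p in cv2.boxPoints(r)])
print("hole",r,q2.mean(0).round(1),[(round(np.hypot(*x[:2]),1),round(np.degrees(np.arctan2(x[1],x[0])),1)) for x in(q2[1]-q2[0],q2[2]-q2[1])])
print("tri frame z",tri(ray(w,*k.mean(0)),ray(w*1 if 0 else grab("top"),393.86,189.1)).round(1))
print("depth cover",dpt(w,180,100).round(1))
print("slot in tool",tl(q.mean(0)),tl(q2.mean(0)))
print(hsv[204:250:2,252].tolist())
# flange rim: bright low-sat points
m=cv2.inRange(hsv,(0,0,115),(180,50,255));m[:202]=0;m[285:]=0;m[:,:200]=0;m[:,305:]=0
n=max(cv2.findContours(m,cv2.RETR_EXTERNAL,cv2.CHAIN_APPROX_NONE)[0],key=len)
print("flange bbox",cv2.boundingRect(n))
for dz in(5,10):
    for v in (202,243): print(dz,v,[tl(plane(w,u,v,T[2,3]-dz)) for u in(205,252,300)])
print("flange depth",tl(dpt(w,220,240)),tl(dpt(w,285,240)),"tab",tl(dpt(w,252,190)))
```

```text
frame [[305, 40], [303, 158], [211, 161], [203, 44]] [ 513.7 -284.2  100. ]
[(np.float64(84.4), np.float64(-158.0)), (np.float64(71.8), np.float64(112.4)), (np.float64(84.2), np.float64(22.3)), (np.float64(72.3), np.float64(-67.5))]
hole ((255.6958770751953, 101.87680053710938), (87.01834106445312, 31.649091720581055), 88.09085083007812) [ 513.9 -284.3  100. ] [(np.float64(22.7), np.float64(-67.8)), (np.float64(62.5), np.float64(-156.6))]
tri frame z [ 514.4 -284.1  100.7]
depth cover [ 496.6 -230.9  100.4]
slot in tool [72.   2.5 99.9] [72.2  2.6 99.9]
[[14, 19, 146], [13, 21, 146], [41, 30, 118], [61, 116, 77], [66, 127, 76], [62, 114, 78], [64, 133, 75], [65, 129, 75], [64, 128, 78], [63, 131, 76], [63, 134, 74], [61, 131, 74], [61, 126, 75], [65, 137, 80], [64, 151, 98], [65, 162, 112], [65, 171, 112], [63, 168, 111], [66, 182, 112], [65, 169, 113], [66, 173, 109], [65, 160, 91], [65, 145, 79]]
flange bbox (206, 202, 99, 50)
5 202 [array([ 25.8, -24.4,   5. ]), array([25.8, -0.2,  5. ]), array([25.8, 24.6,  5. ])]
5 243 [array([  2.7, -25.4,   5. ]), array([ 2.7, -0.2,  5. ]), array([ 2.7, 25.5,  5. ])]
10 202 [array([ 24.2, -25.2,  10. ]), array([24.2, -0.2, 10. ]), array([24.2, 25.4, 10. ])]
10 243 [array([  0.4, -26.1,  10. ]), array([ 0.4, -0.2, 10. ]), array([ 0.4, 26.3, 10. ])]
flange depth [ 12.5 -15.5 -12.7] [ 4.7 17.4  4.5] tab [25.7 -0.2 27.9]
```

Emit:
{"op": "step_arm", "data": {"plan": [[-1,0.3,0.05,0,0,0,0],[-1,0.6,0,0,0,0,0],[-1,0.54,0,0,0,0,0],[-1,0,0,0,0,0,-0.25],[-1,0,0,0.4,0,0,0],[-1,0,0,0.4,0,0,0],[-1,0,0,0.2,0,0,0],[-1,0,0,0,0,0,0],[-1,0,0,0,0,0,0],[-1,0,0,0,0,0,0]]}}

```text
t: 10.68
ee_pos: [514.3, -284.9, 150.9]
orientation: [3.082, 0.604, 0.002]
ft_force: [-0.2, 0.0, -0.8]
width: 13.8
grasp_force: 30.0
```

Run:
```python
from h import *
T=toolT();d=np.array([513.9,-284.2,100])-T[:3,3];print(T[:3,3],(T[:3,:3].T@d).round(1),np.degrees(np.arctan2(T[1,0],T[0,0])))
save(grab("wrist"),"w3.png")
```

```text
[ 514.29064767 -284.88911395  150.94915087] [-0.1 -0.8 50.9] 22.16766695300704
```

View pics/w3.png

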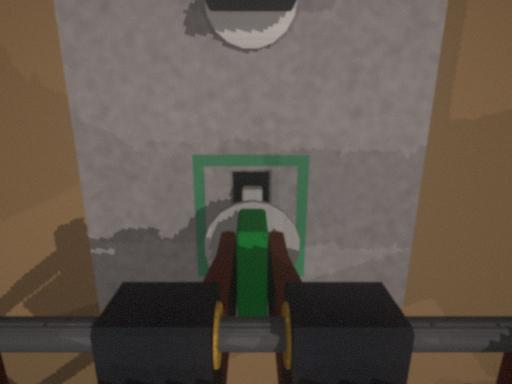

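The blade tip at (252,193) sits centred over the slot, whose far end is at (251,185). Now I insert it.

Emit:
{"op": "step_arm", "data": {"plan": [[-1,0,-0.02,0.1,0,0,0],[-1,0,0,0.15,0,0,0],[-1,0,0,0.15,0,0,0],[-1,0,0,0.15,0,0,0],[-1,0,0,0.1,0,0,0],[-1,0,0,0.1,0,0,0],[-1,0,0,0.04,0,0,0],[-1,0,0,0,0,0,0],[-1,0,0,0,0,0,0]]}}

```text
t: 11.85
ee_pos: [513.7, -283.8, 110.9]
orientation: [3.083, 0.604, 0.001]
ft_force: [-1.1, 0.2, -1.2]
width: 13.9
grasp_force: 30.0
```

Emit:
{"op": "step_arm", "data": {"plan": [[-1,0,0,0.02,0,0,0],[-1,0,0,0,0,0,-0.4],[-1,0,0,0,0,0,-0.8],[-1,0,0,0,0,0,-0.8],[-1,0,0,0,0,0,-0.8],[-1,0,0,0,0,0,-0.8],[-1,0,0,0,0,0,-0.8],[-1,0,0,0,0,0,-0.8],[-1,0,0,0,0,0,-0.8],[-1,0,0,0,0,0,-0.8],[-1,0,0,0,0,0,-0.8],[-1,0,0,0,0,0,-0.8],[-1,0,0,0,0,0,-0.8],[-1,0,0,0,0,0,-0.8],[-1,0,0,0,0,0,-0.8],[-1,0,0,0,0,0,-0.8],[-1,0,0,0,0,0,-0.8],[-1,0,0,0,0,0,-0.7],[-1,0,0,0,0,0,0],[-1,0,0,0,0,0,0]]}}

```text
t: 14.35
ee_pos: [513.9, -283.8, 110.1]
orientation: [1.753, 2.606, 0.0]
ft_force: [-0.4, 0.3, 4.1]
width: 13.8
grasp_force: 30.0
```

Emit:
{"op": "step_arm", "data": {"plan": [[1,0,0,0,0,0,0],[1,0,0,0,0,0,0],[1,0,0,0,0,0,0],[1,0,0,0,0,0,0],[1,0,0,0,0,0,0],[1,0,0,-0.3,0,0,0],[1,0,0,-0.6,0,0,0],[1,0,0,-0.8,0,0,0],[1,0,0,-0.8,0,0,0],[1,-0.5,0,0,0,0,0],[1,-0.8,0,0,0,0,0],[1,0,0,0,0,0,0],[1,0,0,0,0,0,0]]}}

```text
t: 15.98
ee_pos: [537.6, -343.4, 235.0]
orientation: [-1.752, -2.607, -0.0]
ft_force: [-1.7, -0.2, 0.3]
width: 87.7
grasp_force: 0.0
```

Run:
```python
from h import *
w=grab("wrist");save(w,"w4.png")
for c in blobs(w,20):
    r=cv2.minAreaRect(c)
    for z in(100,138):
        q=np.array([plane(w,*p,z) for p in cv2.boxPoints(r)]);print(z,np.round(r[0]),q.mean(0).round(1),[(round(np.hypot(*x[:2]),1),round(np.degrees(np.arctan2(x[1],x[0])),1)) for x in(q[1]-q[0],q[2]-q[1])])
    print(dpt(w,*np.clip(r[0],0,383)).round(1))
```

```text
100 [250. 110.] [ 513.1 -284.3  100. ] [(np.float64(84.3), np.float64(22.1)), (np.float64(72.7), np.float64(-65.4))]
138 [250. 110.] [ 512.4 -282.5  138. ] [(np.float64(73.6), np.float64(22.1)), (np.float64(63.4), np.float64(-65.4))]
[ 512.  -281.4  138.8]
```

View pics/w4.png

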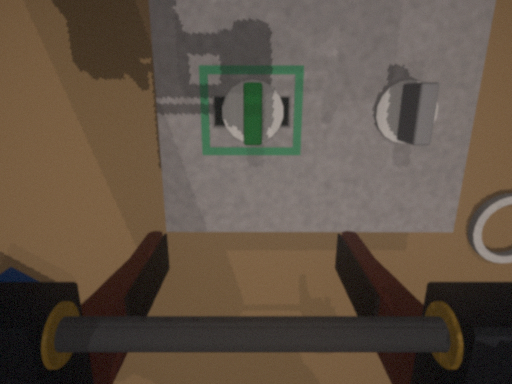

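The green fastener at (253,112) is centred in its frame with its bar square across the slot. Its bar top measures 138.8 mm, which fits a flush flange, and the gripper is clear.

```bash
python3 -c "
from workcell import ctrl;print(ctrl.close_job())"
```

```text
the job is handed in; nothing more can be done
None
```

The green fastener is pushed in flush, turned a quarter turn so its bar sits square across the slot, and released; I handed the job in at about 16 s, but `ctrl.close_job()` returned no verdict.

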